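# Load the stirrer and latch its guard gate

### The arm

A 6-joint arm with a two-finger parallel gripper is mounted at the origin on a cart in front of the work surface, level with it; the furniture and walls round the work are solid. World frame = base frame: x ahead of the robot, y to its left, z up, the work surface at z = 0. Lengths are in m, angles in rad, forces in N, time in s.
With the tool pointing down it reaches from about 0.425 to 0.95 m from the base axis. Payload 3.5 kg.
Tool frame: the origin (TCP) lies between the finger pads; the fingertips stand 22 mm ahead of it and the grasp point (between the pads) lies 3 mm ahead of it; z points along the fingers, y is the direction in which the jaws open and shut (so a half turn about z gives the same grasp; the last joint's range is limited). The gripper opens to 85 mm and grips with 20 to 120 N. Pads are 22 mm wide; open, the fingers measure 114 mm over their backs; the gripper's body (76 mm by 85 mm) begins 54 mm behind the grasp point. The pads swing forward as they close: fully open they stand 13 mm farther back than shut.
Start: joints at [-1.349, 0.286, 1.577, -0, 1.279, -0.15], TCP at [0.245, -0.629, 0.253] pointing down, gripper open.
Joint ranges: [-2.77, 2.77], [-0.9, 2.22], [0.21, 2.48], [-1.53, 4.67], [0.24, 2.81], [-2.84, 2.84]. Speed limits (rad/s): [2.79, 2.79, 3.14, 3.14, 3.14, 3.14].

### API

Orientations are given as [roll, pitch, yaw] about the fixed x, y, z axes, in that order (R = Rz(yaw) Ry(pitch) Rx(roll)).
In Python, from cell import manip gives the robot as it stands.
- The arm moves only by the tool move_arm, never from a script. Its argument "motion" is a list of rows, each a list of 2 entries, a list of its own where there are three numbers: the shift along the world's x, y, z in mm, then the turn, a rotation vector about the world's x, y, z in degrees. A call has 1 to 12 rows; each row shifts and turns the pose as measured when the row begins; what a row does not reach is not made up. A row lasts 1/12 s, in which the tool goes at most 41.7 mm and 7.16 degrees, less where a joint would pass 70% of its speed; a pose out of reach is approached as far as the arm can. A call with a gripper value outside its range is refused whole. "jaw" is the closure, from -1 (fully open) to 1 (shut), set as the call begins (left out, the last holds). The fingers move at their own pace and stop on an object; the grip force is fixed at half the most. Time passes only in rows, so rows that do not move let the fingers close. It gives the time, the measured TCP pose, the force and the opening at its end, in the units of the state.
- manip.sense(): the state, without advancing time (a new reading comes with each control period).
- manip.capture(name): name is "scene" or "side" or "wrist"; returns the picture (384x512x3 uint8, red, green, blue); there is no depth.
- manip.camera_info(name): a dict with "fx", "fy", "cx", "cy" (pixels), "extrinsics" (4x4, takes a point from camera to world coordinates); the wrist camera has in their place "tool_from_camera" (4x4, takes a point from camera to tool coordinates, whose origin is the TCP and whose axes are the flange's). Camera axes: x right, y up, looking along -z (the intrinsics and any distortion apply to the point x, -y, -z); pixel columns grow to the right and rows downward; lengths in m; the calibration is good to about 2 mm. A picture is of the moment at which its call begins: read the wrist's pose just before it. camera_info takes no time and is no camera call.
- manip.job_done(): hands the job in, once; it reports no verdict.
The state is a dict: "t": time; "joint_positions": joint angles; "joint_velocities": joint speeds; "effort": joint torques, N m; "tool_pos": TCP position; "tcp_rot": TCP orientation; "contact_force": force on the tool from outside, world axes, zero at the start; "ft_torque": the same for the moment, N m; "finger_gap": finger opening in m.
Only numpy, scipy, OpenCV 4.12 (cv2) and the standard library are available. Lean on these libraries where they do the work, as an engineer would, in place of code of your own. Each camera call takes 0.05 s, during which the arm holds its last target. There are 200 camera calls.

### The job

Stand the small steel conical vessel upright in the middle of the round white plate of the magnetic stirrer while the gate of its clear guard is still open, and let go of it. Then push the gate shut by its orange pad until the sloped sprung tongue rides over the keeper and snaps in behind it, so that the gate stays latched. Keep the vessel from toppling and leave the beaker, timer and red marker where they are.

Things in the scene. Friction and masses are not known exactly. Their poses are not given: they have to be found in the camera images.
- vessel: small grey steel conical vessel, 88 mm tall, 0.16 kg, closed flat base. Body 68 mm across near the base, narrowing to a neck; the neck flares to a rim 44 mm across at 88 mm height. Grip it across the rim and neck, 75 to 88 mm above its base. Origin: centre of its underside, z up its axis; round, so its yaw does not matter.
- stirrer: fixed magnetic stirrer: white casing 130 x 130 mm, 75 mm high, under an open-topped guard. Origin: centre of its underside. Its -x side, with a black knob, is the front. Clear panels with aluminium posts and rails stand on its -x, -y and +x sides, tops at 134 mm above the worktop; the +y side is the gate. Free inside: 118 x 118 mm.
- plate_centre (a point): centre of the top face of the stirrer's round white plate, 92 mm in diameter, 80 mm above the worktop and 5 mm above the casing; axes as the stirrer's.
- gate (a joint): gate hinge, upright axis at the stirrer's (+60, +64) mm. 0 = shut, gate running from the hinge along the stirrer's -x; grows (rad) as the free end swings out to the stirrer's +y (clockwise from above), up to 1.5. Light friction, stays where left. Latched at 0 to 0.02 with the tongue out: it cannot then be pulled open. The tongue meets the keeper at about 0.18.
- gate_hinge (a point): point on the gate's hinge axis, 121 mm above the worktop. Turns with the gate: -x runs along the gate from hinge to free end (parallel to the stirrer's -x when shut), y points out of the outer face, the one to push on (towards -y); z up. Gate 105 mm long, about 10 mm thick, from 79 to 133 mm above the worktop.
- gate_pad (a point): centre of the outer face of the orange push pad, 40 mm long x 24 mm high: 75 mm from the hinge axis, 8 mm out along the gate's y, 121 mm above the worktop. Axes as gate_hinge. Pushing here along the gate's -y takes about 5 to 10 N while the tongue rides over the keeper.
- keeper_edge (a point): rounded edge of the fixed steel keeper on the latch post at the guard's front left corner, 93 mm above the worktop; 109 mm from the hinge axis. The keeper stands 12 mm out past the shut gate's middle plane; its top and the post's are no higher than 106 mm, so fingertips on the upper half of the pad pass over them. Axes as the stirrer's.
- tongue (a joint): travel in m of the gate's sprung brass latch tongue into the gate's free end: 0 = fully out, grows to 0.009 as it is pressed in. It must go in about 0.006 to pass the keeper, and springs back by itself.
- tongue_tip (a point): tip of the brass tongue, which sticks 10 mm out of the gate's free end, 115 mm from the hinge axis when out, 93 mm above the worktop; 16 mm high. Sloped on the side that leads when the gate shuts (gate's -y), square on the other.
- beaker: bystander: low clear glass beaker, 53 mm across, 65 mm tall, right of the stirrer. Origin: centre of its underside.
- timer: bystander: white bench timer with coloured keys, 68 x 68 x 20 mm, to the right. Origin: centre of its underside.
- red_marker: bystander: red marker pen lying along the front edge between stirrer and vessel, 136 x 19 x 12 mm. Origin: centre of its underside.
Things that resemble listed ones, but are neither listed nor needed, are in the scene too. Leave any pink or purple look-alike of the vessel alone.

How it is judged:
By the outcome, as a careful person would: the job done as asked, in the order asked, and still so for the second after the job is handed in, with the robot touching nothing.
It also fails if it takes over 54 s, if anything falls off the work surface, if the arm or the gripper's body presses on something with over 40 N, if the wrist force passes 120 N, or if a joint passes its speed limit or range.

## Working session

There is one attempt and no reset: what is moved stays moved. The work goes in short steps, Python scripts to look and compute and a tool call to move; the robot and the scene stay as the last step left them, time stands still between calls to the robot, and variables do not carry over. Pictures are saved under pics/ and viewed, about 8 in all and at most 12, crops included, and the job is handed in when it is done.

Besides the shell and the picture viewer there is one more tool, called after ">>>" in YAML: its name, and indented under it one key for each argument. move_arm: Moves the arm, as the interface text tells. Its arguments: {"type":"object","properties":{"motion":{"type":"array","items":{"type":"array"}},"jaw":{"type":"number"}},"required":["motion"]}

```bash
mkdir -p pics
cat > h.py <<'E'
import numpy as np, cv2
from cell import manip
def cap(name,fn=None):
    s=manip.sense(); im=manip.capture(name)
    if fn: cv2.imwrite('pics/'+fn,cv2.cvtColor(im,cv2.COLOR_RGB2BGR))
    return s,im
from scipy.spatial.transform import Rotation as R
def ext(name,s=None):
    i=manip.camera_info(name)
    if name!='wrist': return i,np.array(i['extrinsics'])
    T=np.eye(4); T[:3,:3]=R.from_euler('xyz',s['tcp_rot']).as_matrix(); T[:3,3]=s['tool_pos']
    return i,T@np.array(i['tool_from_camera'])
def ray(name,u,v,s=None):
    i,E=ext(name,s)
    d=E[:3,:3]@np.array([(u-i['cx'])/i['fx'],-(v-i['cy'])/i['fy'],-1.]); return E[:3,3],d/np.linalg.norm(d)
def onz(name,u,v,z,s=None):
    o,d=ray(name,u,v,s); return o+d*(z-o[2])/d[2]
def two(*rs):
    A=np.zeros((3,3));b=np.zeros(3)
    for o,d in rs: P=np.eye(3)-np.outer(d,d);A+=P;b+=P@o
    x=np.linalg.solve(A,b); return x,[np.linalg.norm((np.eye(3)-np.outer(d,d))@(x-o)) for o,d in rs]
def proj(name,p,s=None):
    i,E=ext(name,s); q=np.linalg.inv(E)@np.append(p,1); return i['cx']+i['fx']*q[0]/-q[2], i['cy']-i['fy']*q[1]/-q[2]
E
python3 - <<'E'
from h import *
ims=[]
for n in ['scene','side','wrist']:
    s,im=cap(n,n+'0.png'); ims.append(im)
    i=manip.camera_info(n); print(n,{k:(np.round(v,3).tolist()) for k,v in i.items() if not isinstance(v,str)})
print(manip.sense())
E
```

```text
scene {'fx': 403.338, 'fy': 403.338, 'cx': 256.527, 'cy': 190.688, 'extrinsics': [[0.715, 0.476, -0.513, -0.172], [-0.699, 0.488, -0.523, -0.775], [0.001, 0.732, 0.681, 1.038], [0.0, 0.0, 0.0, 1.0]]}
side {'fx': 380.959, 'fy': 380.959, 'cx': 257.03, 'cy': 191.714, 'extrinsics': [[-0.161, 0.597, -0.786, -0.423], [-0.987, -0.079, 0.142, 0.14], [0.023, 0.798, 0.602, 0.842], [0.0, 0.0, 0.0, 1.0]]}
wrist {'fx': 332.265, 'fy': 332.265, 'cx': 260.179, 'cy': 194.21, 'tool_from_camera': [[-0.001, 0.954, 0.299, 0.076], [1.0, 0.001, -0.0, -0.001], [-0.0, 0.299, -0.954, -0.121], [0.0, 0.0, 0.0, 1.0]]}
{'t': 0.15, 'joint_positions': array([-1.34900004e+00,  2.87027217e-01,  1.57784247e+00, -2.04613073e-05,
        1.27858186e+00, -1.49965230e-01]), 'joint_velocities': array([ 1.28891512e-04, -6.01220624e-04, -3.67431308e-03,  9.38561941e-05,
       -1.11311380e-03,  2.59989153e-04]), 'effort': array([ 3.77356173e-04, -4.06600857e+01, -2.93144721e+01, -2.00810632e-04,
        3.91221227e-03,  4.12924265e-06]), 'tool_pos': array([ 0.24513986, -0.62841128,  0.25222056]), 'tcp_rot': array([-3.13975170e+00, -2.58361520e-04,  3.71767196e-01]), 'contact_force': array([0.82378595, 0.10854219, 0.95363039]), 'ft_torque': array([-0.02290222, -0.00591603, -0.01080902]), 'finger_gap': 0.08558474654451872}
```

View pics/scene0.png

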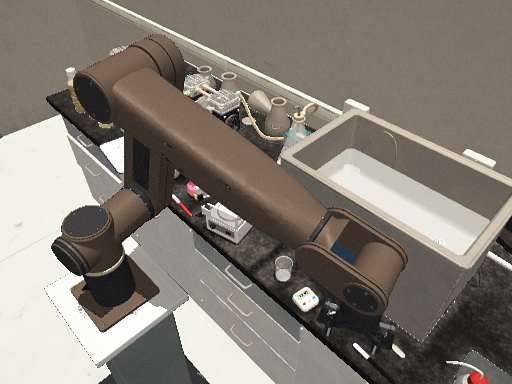

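View pics/side0.png

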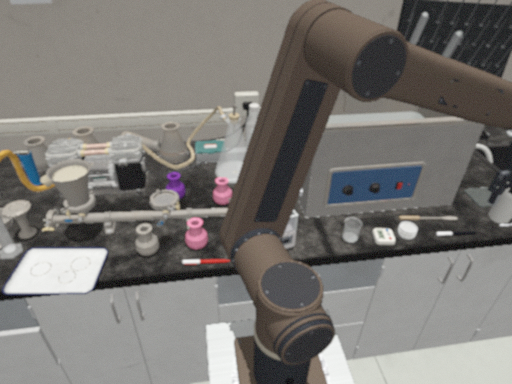

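The scene view shows the stirrer at about (228,220), the red marker at (182,205), the beaker at (284,268) and the timer at (305,299). In the side view there are four small conical vessels: grey (147,239), pink (196,234), pink (222,190) and purple (175,184). The grey one is the candidate for the vessel. The arm hides the stirrer in the side view.

Run:
```python
from h import *
np.set_printoptions(precision=3,suppress=True)
for n,u,v,z in [('side',147,250,0.01),('side',147,230,.088),('side',196,228,.05),('side',175,185,.05),('side',222,190,.05),('side',205,262,.01),('scene',182,205,.01),('scene',228,215,.08),('scene',284,275,.0),('scene',304,300,.02),('scene',193,188,.05),('side',80,216,.1)]:
    print(n,u,v,onz(n,u,v,z))
im=cv2.imread('pics/side0.png')[170:280,110:250]; a=cv2.resize(im,None,fx=4,fy=4,interpolation=cv2.INTER_CUBIC)
b=cv2.resize(cv2.imread('pics/scene0.png')[165:255,150:290],None,fx=4,fy=4,interpolation=cv2.INTER_CUBIC)[:160*2]
cv2.imwrite('pics/c1.png',a)
```

```text
side 147 250 [0.421 0.317 0.01 ]
side 147 230 [0.423 0.306 0.088]
side 196 228 [0.455 0.168 0.05 ]
side 175 185 [0.688 0.233 0.05 ]
side 222 190 [0.637 0.072 0.05 ]
side 205 262 [0.349 0.148 0.01 ]
scene 182 205 [0.356 0.147 0.01 ]
scene 228 215 [ 0.4   -0.059  0.08 ]
scene 284 275 [ 0.403 -0.311  0.   ]
scene 304 300 [ 0.37  -0.419  0.02 ]
scene 193 188 [0.417 0.154 0.05 ]
side 80 216 [0.497 0.5   0.1  ]
```

View pics/c1.png

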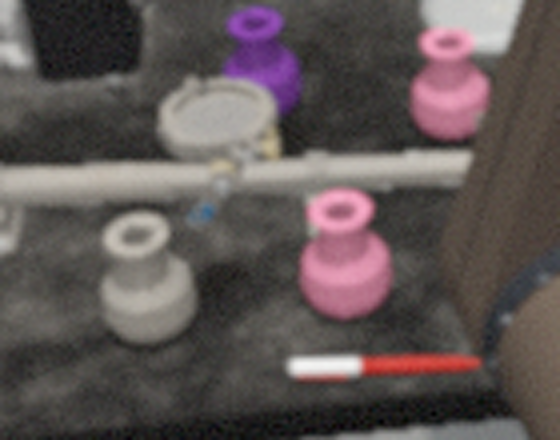

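The crop confirms it: the grey steel vessel at side (147,239) is the only small grey one. The look-alikes are two pink and one purple. Next I'll check the sink front and the rod height before planning the traverse.

Run:
```python
from h import *
np.set_printoptions(precision=3,suppress=True)
for n,u,v,z in [('side',305,213,0.0),('side',475,205,0.0),('scene',283,160,0.2),('scene',283,160,.25),('scene',440,275,.2),('scene',440,275,.25)]:
    print(n,u,v,z,onz(n,u,v,z))
# rod in scene for plausible heights
for z in (0.0,.05,.1,.2): print(z,onz('side',60,217,z),onz('side',215,212,z))
```

```text
side 305 213 0.0 [ 0.536 -0.202  0.   ]
side 475 205 0.0 [ 0.497 -0.821  0.   ]
scene 283 160 0.2 [ 0.626 -0.087  0.2  ]
scene 283 160 0.25 [ 0.579 -0.128  0.25 ]
scene 440 275 0.2 [ 0.57  -0.672  0.2  ]
scene 440 275 0.25 [ 0.526 -0.678  0.25 ]
0.0 [0.625 0.612 0.   ] [ 0.582  0.103 -0.   ]
0.05 [0.563 0.584 0.05 ] [0.522 0.105 0.05 ]
0.1 [0.501 0.556 0.1  ] [0.463 0.107 0.1  ]
0.2 [0.376 0.5   0.2  ] [0.343 0.112 0.2  ]
```

>>> move_arm:
  motion:
    - [[10,40,8],[0,0,0]]
    - [[10,40,8],[0,0,0]]
    - [[10,40,8],[0,0,0]]
    - [[10,40,8],[0,0,0]]
    - [[15,38,8],[0,0,0]]
    - [[15,38,8],[0,0,0]]
    - [[15,38,0],[0,0,0]]
    - [[15,38,0],[0,0,0]]
    - [[10,40,0],[0,0,0]]
    - [[10,40,0],[0,0,0]]
    - [[5,40,0],[0,0,0]]
    - [[5,40,0],[0,0,0]]
  jaw: -1

```text
t: 1.15
tool_pos: [0.3693, -0.1509, 0.29]
tcp_rot: [-3.127, -0.003, 0.357]
contact_force: [0.6, -0.1, 0.1]
finger_gap: 0.0856
```

Run:
```python
from h import *
a=cap('scene','s1.png')[1]; b=cap('side','d1.png')[1]; s,c=cap('wrist','w1.png')
m=np.zeros((600,800,3),np.uint8)
m[:300,:400]=cv2.resize(a,(400,300)); m[:300,400:]=cv2.resize(b,(400,300)); m[300:,:400]=cv2.resize(c,(400,300))
cv2.imwrite('pics/m1.png',m[:,:,::-1])
```

```text
(no output)
```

View pics/m1.png

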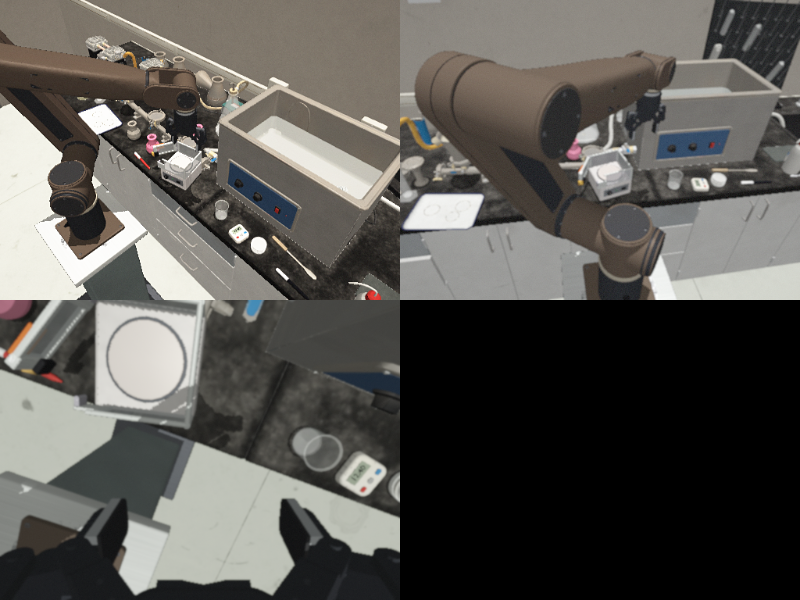

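The wrist view shows the plate ring (about (187,75) full-size) with the gate open at its left and the orange pad at about (25,50). I'll move over it for a better look.

>>> move_arm:
  motion:
    - [[15,38,3],[0,0,0]]
    - [[15,38,3],[0,0,0]]
    - [[15,38,3],[0,0,0]]
    - [[10,10,0],[0,0,0]]
    - [[0,0,0],[0,0,0]]
    - [[0,0,0],[0,0,0]]

```text
t: 1.8
tool_pos: [0.4253, -0.0305, 0.2991]
tcp_rot: [-3.132, -0.001, 0.348]
contact_force: [-0.0, 0.1, -0.1]
finger_gap: 0.0854
```

Run:
```python
from h import *
s,c=cap('wrist','w2.png'); print(s['tool_pos'],s['tcp_rot'])
np.save('w2.npy',np.r_[s['tool_pos'],s['tcp_rot']])
cv2.imwrite('pics/w2b.png',cv2.resize(c,(768,576))[:,:,::-1])
```

```text
[ 0.42533194 -0.03053248  0.29913255] [-3.13194006e+00 -1.41318486e-03  3.48085211e-01]
```

View pics/w2b.png

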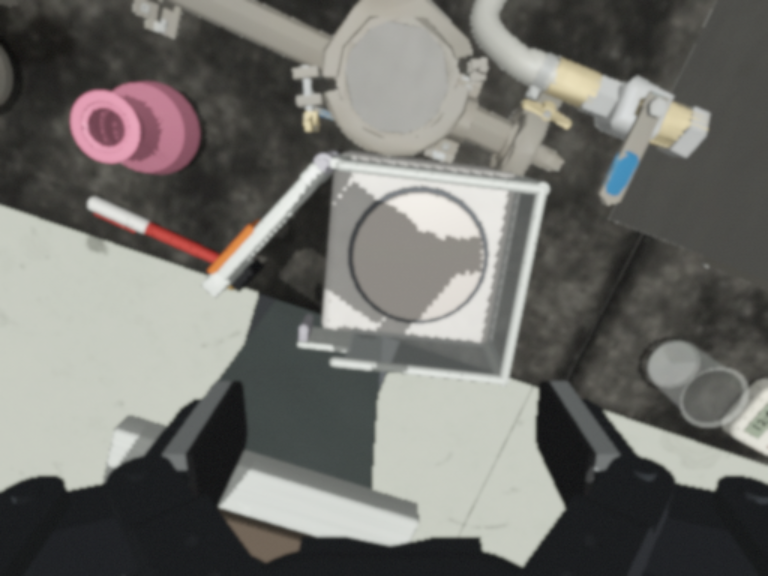

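The wrist view in 768-wide pixels: plate ring centred at about (418,256), gate hinge post (322,160), gate free end (212,287), orange pad (232,250) on the gate's left face, latch post at (305,335). The gate is about 0.7 rad open. A rod with a flange stands behind the stirrer.

Run:
```python
from h import *
np.set_printoptions(precision=4,suppress=True)
p=np.load('w2.npy'); s=dict(tool_pos=p[:3],tcp_rot=p[3:])
im=cv2.imread('pics/w2.png'); g=cv2.cvtColor(im,cv2.COLOR_BGR2GRAY).astype(float)
g=cv2.GaussianBlur(g,(0,0),1)
# ring: darkest point along radial rays
pts=[]
for a in np.arange(0,2*np.pi,.05):
    r=np.arange(38,54,.25); xs=278.5+r*np.cos(a); ys=170.5+r*np.sin(a)
    v=cv2.remap(g.astype(np.float32),xs.astype(np.float32)[None],ys.astype(np.float32)[None],1)[0]
    k=v.argmin(); pts.append(onz('wrist',xs[k],ys[k],.080,s)[:2])
pts=np.array(pts)
from scipy.optimize import least_squares
f=least_squares(lambda q:np.hypot(*(pts-q[:2]).T)-q[2],[*pts.mean(0),.045],loss='soft_l1',f_scale=.001)
print('plate',f.x, np.abs(f.fun).mean())
P=lambda u,v,z:onz('wrist',u/1.5,v/1.5,z,s)
for n,u,v,z in [('hinge',322,160,.134),('free end top',212,287,.133),('post br',545,187,.134),('post fr',507,378,.134),('latchpost',305,333,.106),
   ('casing TL',335,166,.075),('casing BR',488,343,.075),('pink top',105,126,.088)]: print(n,P(u,v,z))
hsv=cv2.cvtColor(im,cv2.COLOR_BGR2HSV); m=cv2.inRange(hsv,(5,130,130),(20,255,255)); m[:140]=0; m[:,:130]=0; m[200:]=0; m[:,180:]=0
ys,xs=np.nonzero(m); print('orange',xs.min(),xs.max(),ys.min(),ys.max(),len(xs)); r=cv2.minAreaRect(np.c_[xs,ys].astype(np.float32)); b=cv2.boxPoints(r); print(b); 
for q in b: print(onz('wrist',*q,.133,s),onz('wrist',*q,.121,s))
i,E=ext('wrist',s); print('cam',E[:3,3])
a=cap('scene','s2.png')[1]; d=cap('side','d2.png')[1]
m=np.zeros((560,800,3),np.uint8)
pl=np.r_[f.x[:2],.08]; print(proj('scene',pl),proj('side',pl))
def crop(im,c,w,h,k):
    x0=int(np.clip(c[0]-w/2,0,512-w)); y0=int(np.clip(c[1]-h/2,0,384-h)); print('off',x0,y0); return cv2.resize(im[y0:y0+h,x0:x0+w],None,fx=k,fy=k,interpolation=cv2.INTER_CUBIC)
u,v=proj('side',pl); m[:280]=crop(d,(u-70,v-20),200,70,4)
u,v=proj('scene',pl); m[280:]=crop(a,(u-20,v-10),200,70,4)
cv2.imwrite('pics/m2.png',m[:,:,::-1])
```

```text
plate [ 0.4253 -0.0475  0.0473] 0.0009834300626079772
hinge [0.4706 0.0289 0.134 ]
free end top [0.3769 0.0692 0.133 ]
post br [ 0.4994 -0.0939  0.134 ]
post fr [ 0.3828 -0.1222  0.134 ]
latchpost [0.3555 0.0087 0.106 ]
casing TL [0.4645 0.0265 0.075 ]
casing BR [ 0.3811 -0.1212  0.075 ]
pink top [0.4393 0.1708 0.088 ]
orange 138 168 149 181 217
[[136.3245 179.4641]
 [165.4641 147.6755]
 [169.5396 151.4113]
 [140.4    183.2   ]]
[0.3862 0.0761 0.133 ] [0.3816 0.0795 0.121 ]
[0.4229 0.0589 0.133 ] [0.4198 0.0616 0.121 ]
[0.4209 0.0547 0.133 ] [0.4178 0.0572 0.121 ]
[0.384  0.0719 0.133 ] [0.3793 0.0751 0.121 ]
cam [ 0.4965 -0.005   0.4206]
(np.float64(231.43717266631378), np.float64(209.4436370605679)) (np.float64(267.4916580689964), np.float64(220.5522378601444))
off 97 165
off 111 164
```

View pics/m2.png

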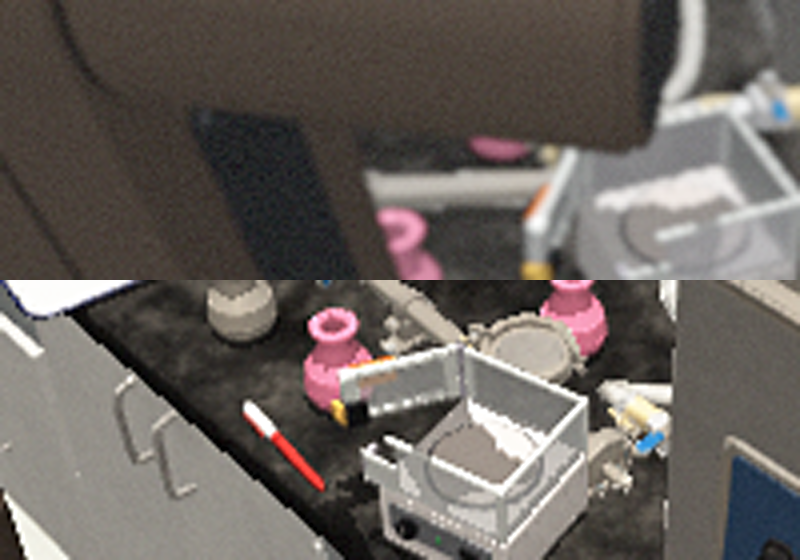

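The scene crop agrees with the ring fit: predicted plate centre at crop (482,462), seen at (480,463). That gives:
- **Stirrer:** centre (0.425,-0.0475), yaw about 13.6°.
- **Hinge:** (0.469,0.029).
- **Gate:** about 0.65 rad open.

Now to the vessel.

>>> move_arm:
  motion:
    - [[-5,40,0],[0,0,0]]
    - [[-5,40,0],[0,0,0]]
    - [[-5,40,0],[0,0,0]]
    - [[-5,40,0],[0,0,0]]
    - [[-5,40,0],[0,0,0]]
    - [[-8,40,0],[0,0,0]]
    - [[-8,40,0],[0,0,0]]
    - [[-8,30,0],[0,0,0]]
    - [[0,0,0],[0,0,0]]
    - [[0,0,0],[0,0,0]]

```text
t: 2.78
tool_pos: [0.3742, 0.2752, 0.2988]
tcp_rot: [-3.136, -0.003, 0.309]
contact_force: [-0.1, 0.3, 0.2]
finger_gap: 0.0854
```

Run:
```python
from h import *
s,c=cap('wrist','w3.png'); print(s['tool_pos'],s['tcp_rot'],s['joint_positions'])
np.save('w3.npy',np.r_[s['tool_pos'],s['tcp_rot']])
cv2.imwrite('pics/w3b.png',cv2.resize(c,(768,576))[:,:,::-1])
```

```text
[0.37419333 0.27516662 0.29884272] [-3.13605493e+00 -2.78352062e-03  3.09304842e-01] [ 0.4124663  -0.23181275  2.02310013  0.00535523  1.34696939  1.67277013]
```

View pics/w3b.png

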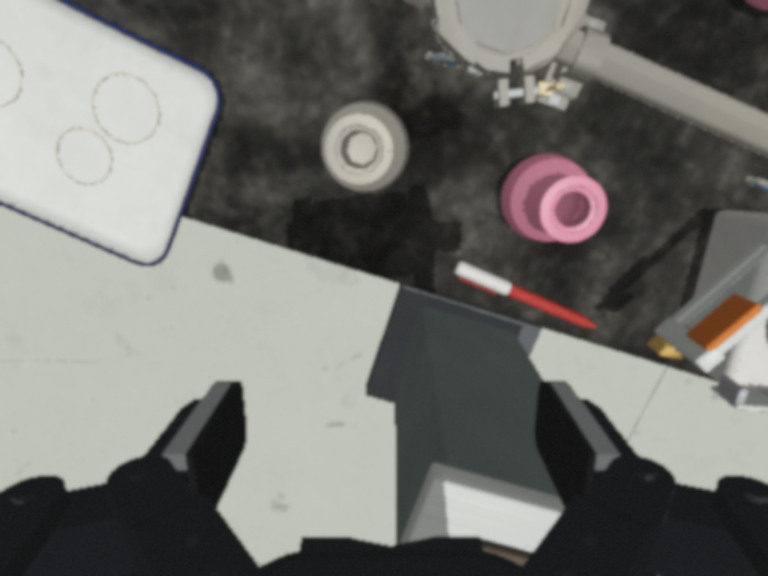

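The grey vessel's rim is centred at about (358,147) in 768-wide pixels. The pink one is well clear at (560,205).

Run:
```python
from h import *
np.set_printoptions(precision=4,suppress=True)
p=np.load('w3.npy'); s=dict(tool_pos=p[:3],tcp_rot=p[3:])
for n,u,v,z in [('rim c',358,146,.088),('rim L',324,146,.088),('rim R',395,146,.088),('rim T',359,111,.086),('rim B',359,182,.086),('body c',365,146,.035),('body L',320,146,.03),('body R',409,146,.03),('inner bottom',361,149,.005)]:
    print(n,onz('wrist',u/1.5,v/1.5,z,s))
im=cv2.imread('pics/w3.png'); g=cv2.GaussianBlur(cv2.cvtColor(im,cv2.COLOR_BGR2GRAY),(0,0),1)
c=cv2.HoughCircles(g[55:145,195:290],cv2.HOUGH_GRADIENT,1,5,param1=80,param2=12,minRadius=10,maxRadius=33)
for x,y,r in c[0][:5]: x+=195;y+=55; print(x*1.5,y*1.5,r*1.5,onz('wrist',x,y,.088,s),onz('wrist',x,y,.03,s))
s,_=cap('side','d3.png');
```

```text
rim c [0.4337 0.3179 0.088 ]
rim L [0.4271 0.3387 0.088 ]
rim R [0.4409 0.2953 0.088 ]
rim T [0.4542 0.3235 0.086 ]
rim B [0.4121 0.3109 0.086 ]
body c [0.4334 0.3161 0.035 ]
body L [0.4229 0.3486 0.03  ]
body R [0.4433 0.2848 0.03  ]
inner bottom [0.4292 0.3199 0.005 ]
357.75 156.75 31.5 [0.4273 0.3162 0.088 ] [0.4241 0.3193 0.03  ]
360.75 146.25 22.05 [0.4341 0.3162 0.088 ] [0.4321 0.3193 0.03  ]
369.75 156.75 33.15 [0.4297 0.3088 0.088 ] [0.4268 0.3106 0.03  ]
363.75 131.25 31.5 [0.4435 0.317  0.088 ] [0.443  0.3203 0.03  ]
354.75 134.25 29.849998 [0.44   0.3219 0.088 ] [0.4389 0.3261 0.03  ]
```

>>> move_arm:
  motion:
    - [[20,14,-10],[0,0,0]]
    - [[20,14,-20],[0,0,0]]
    - [[20,14,-20],[0,0,0]]
    - [[2,2,-35],[0,0,0]]
    - [[0,0,-35],[0,0,0]]
    - [[0,0,-20],[0,0,0]]
    - [[0,0,0],[0,0,0]]

```text
t: 3.47
tool_pos: [0.4483, 0.3065, 0.1588]
tcp_rot: [-3.138, -0.016, 0.284]
contact_force: [-0.4, -0.3, -0.6]
finger_gap: 0.0852
```

>>> move_arm:
  motion:
    - [[-13,9,0],[0,0,0]]
    - [[0,0,0],[0,0.8,0]]
    - [[0,0,0],[0,0,0]]

```text
t: 3.72
tool_pos: [0.4375, 0.3104, 0.159]
tcp_rot: [-3.135, 0.001, 0.275]
contact_force: [0.2, -0.2, 0.4]
finger_gap: 0.0854
```

>>> move_arm:
  motion:
    - [[-4,6,0],[0,0,0]]
    - [[-1,2,-10],[0,0,0]]
    - [[0,0,-10],[0,0,0]]
    - [[0,0,-10],[0,0,0]]
    - [[0,0,0],[0,0,0]]

```text
t: 4.13
tool_pos: [0.4367, 0.318, 0.132]
tcp_rot: [-3.134, -0.01, 0.272]
contact_force: [0.1, -0.5, 0.2]
finger_gap: 0.0856
```

>>> move_arm:
  motion:
    - [[-3,0,-10],[0,0.5,0]]
    - [[-1,0,-14],[0,0,0]]
    - [[-1,0,-14],[0,0,0]]
    - [[-1,0,-10],[0,0,0]]
    - [[0,0,-3],[0,0,0]]
    - [[0,0,0],[0,0,0]]

```text
t: 4.63
tool_pos: [0.4288, 0.3177, 0.0752]
tcp_rot: [-3.132, 0.003, 0.273]
contact_force: [1.0, -0.5, 0.1]
finger_gap: 0.0854
```

>>> move_arm:
  motion:
    - [[4,0,5],[0,0,0]]
    - [[0,0,0],[0,0,0]]
    - [[0,0,0],[0,0,0]]

```text
t: 4.88
tool_pos: [0.4334, 0.3179, 0.0809]
tcp_rot: [-3.132, 0.003, 0.273]
contact_force: [0.2, -0.3, -0.4]
finger_gap: 0.0853
```

Run:
```python
from h import *
s,c=cap('wrist'); print(s['tool_pos'],s['tcp_rot'])
d=cap('side')[1]; x=cap('scene')[1]
u,v=proj('side',(.4335,.317,.05)); u2,v2=proj('scene',(.4335,.317,.05))
m=np.zeros((576,768,3),np.uint8); m[:288,:384]=cv2.resize(c,(384,288))
f=lambda im,u,v:cv2.resize(im[int(v)-36:int(v)+36,int(u)-48:int(u)+48],(384,288),interpolation=cv2.INTER_CUBIC)
m[:288,384:]=f(d,u,v); m[288:,:384]=f(x,u2,v2)
cv2.imwrite('pics/m4.png',m[:,:,::-1])
```

```text
[0.43339232 0.3179203  0.08091065] [-3.13162758e+00  2.96459217e-03  2.72737361e-01]
```

View pics/m4.png

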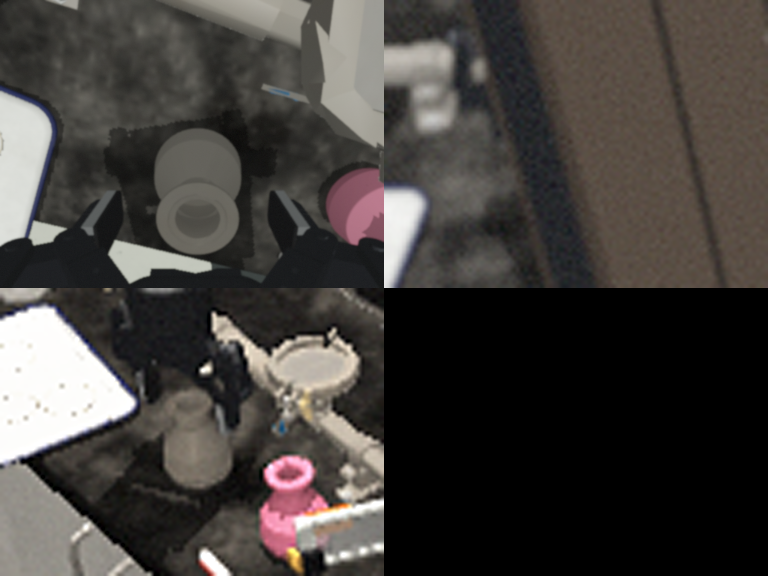

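The wrist view shows the rim (197,217) centred between the fingers (115 and 280), so I'll close the jaws.

>>> move_arm:
  motion:
    - [[0,0,0],[0,0,0]]
    - [[0,0,0],[0,0,0]]
    - [[0,0,0],[0,0,0]]
    - [[0,0,0],[0,0,0]]
    - [[0,0,0],[0,0,0]]
    - [[0,0,0],[0,0,0]]
    - [[0,0,0],[0,0,0]]
    - [[0,0,0],[0,0,0]]
    - [[0,0,0],[0,0,0]]
    - [[0,0,0],[0,0,0]]
  jaw: 1

```text
t: 5.87
tool_pos: [0.4342, 0.3183, 0.0827]
tcp_rot: [-3.131, -0.0, 0.273]
contact_force: [0.2, -0.3, 0.9]
finger_gap: 0.0397
```

>>> move_arm:
  motion:
    - [[0,0,10],[0,0,0]]
    - [[0,0,20],[0,0,0]]
    - [[0,0,30],[0,0,0]]
    - [[0,0,35],[0,0,0]]
    - [[0,0,35],[0,0,0]]
    - [[0,0,35],[0,0,0]]
    - [[0,0,20],[0,0,0]]
    - [[0,0,10],[0,0,0]]
    - [[0,0,0],[0,0,0]]

```text
t: 6.62
tool_pos: [0.4256, 0.3144, 0.2822]
tcp_rot: [-3.134, 0.017, 0.273]
contact_force: [-0.0, -0.3, -1.7]
finger_gap: 0.04
```

>>> move_arm:
  motion:
    - [[0,-15,3],[0,0,0]]
    - [[0,-30,3],[0,0,0]]
    - [[0,-38,0],[0,0,0]]
    - [[0,-38,0],[0,0,0]]
    - [[0,-38,0],[0,0,0]]
    - [[0,-38,0],[0,0,0]]
    - [[0,-38,0],[0,0,0]]
    - [[0,-38,0],[0,0,0]]
    - [[0,-30,0],[0,0,0]]
    - [[0,-25,0],[0,0,0]]
    - [[0,-15,0],[0,0,0]]
    - [[0,0,0],[0,0,0]]

```text
t: 7.62
tool_pos: [0.4119, -0.0413, 0.2651]
tcp_rot: [-3.122, 0.049, 0.28]
contact_force: [0.6, 0.4, -2.3]
finger_gap: 0.0397
```

>>> move_arm:
  motion:
    - [[8,-4,0],[-0.2,-2,0]]
    - [[4,-2,0],[-0.1,-1,0]]
    - [[0,0,0],[0,0,0]]
    - [[0,0,0],[0,0,0]]

```text
t: 7.95
tool_pos: [0.4212, -0.046, 0.2584]
tcp_rot: [-3.133, 0.008, 0.276]
contact_force: [-0.1, 0.8, -1.8]
finger_gap: 0.0398
```

>>> move_arm:
  motion:
    - [[5,-2,-5],[0,-0.5,0]]
    - [[1,0,-20],[0,0,0]]
    - [[1,0,-20],[0,0,0]]
    - [[1,0,-10],[0,0,0]]
    - [[0,0,0],[0,0,0]]
    - [[0,0,0],[0,0,0]]

```text
t: 8.45
tool_pos: [0.4301, -0.0447, 0.2002]
tcp_rot: [-3.134, -0.001, 0.282]
contact_force: [0.7, -0.7, -2.5]
finger_gap: 0.0397
```

>>> move_arm:
  motion:
    - [[-5,-3,0],[0,0,0]]
    - [[0,0,-8],[0,0,0]]
    - [[0,0,-8],[0,0,0]]
    - [[0,0,0],[0,0,0]]
    - [[0,0,0],[0,0,0]]

```text
t: 8.87
tool_pos: [0.4262, -0.0483, 0.1858]
tcp_rot: [-3.137, -0.005, 0.283]
contact_force: [0.7, 0.3, -2.6]
finger_gap: 0.0395
```

Run:
```python
from h import *
s,c=cap('wrist'); print(s['tool_pos'],s['tcp_rot'],s['contact_force'],s['joint_positions'])
d=cap('side')[1]; x=cap('scene')[1]
q=(.4253,-.0475,.1); u,v=proj('side',q); u2,v2=proj('scene',q)
m=np.zeros((576,768,3),np.uint8); m[:288,:384]=cv2.resize(c,(384,288))
f=lambda im,u,v:cv2.resize(im[int(v)-36:int(v)+36,int(u)-48:int(u)+48],(384,288),interpolation=cv2.INTER_CUBIC)
m[:288,384:]=f(d,u,v); m[288:,:384]=f(x,u2,v2)
cv2.imwrite('pics/m5.png',m[:,:,::-1])
```

```text
[ 0.42616274 -0.04827964  0.18577942] [-3.13746258 -0.00544593  0.28308368] [ 0.67411958  0.34932229 -2.56660174] [-0.35387151 -0.21472455  2.22074316  0.00723996  1.13366243  0.93077115]
```

View pics/m5.png

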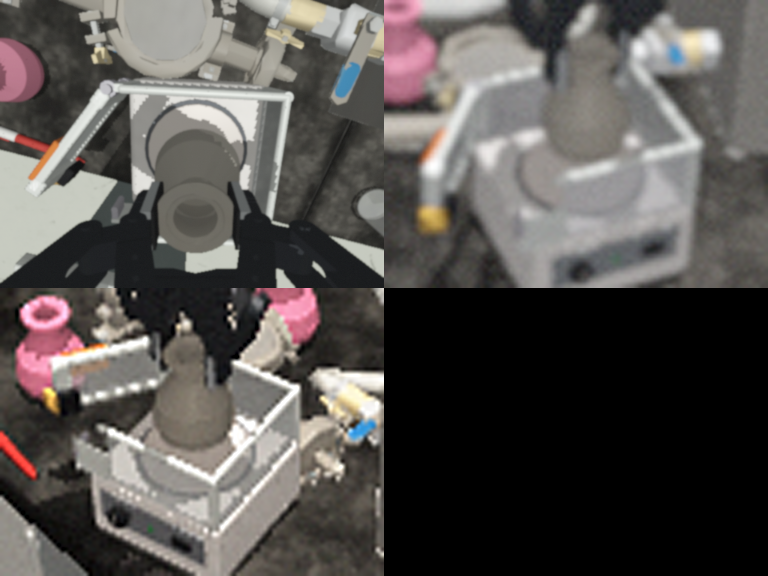

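The vessel hangs upright inside the guard over the ring in all three views. In the side view its base is at (585,160) above a ring centred near (582,180). Lowering it now.

>>> move_arm:
  motion:
    - [[0,1,-6],[0,0.3,0]]
    - [[0,0,-6],[0,0,0]]
    - [[0,0,-4],[0,0,0]]
    - [[0,0,-2],[0,0,0]]
    - [[0,0,0],[0,0,0]]

```text
t: 9.43
tool_pos: [0.4267, -0.0472, 0.1668]
tcp_rot: [-3.137, -0.001, 0.283]
contact_force: [0.2, 0.3, -3.0]
finger_gap: 0.0397
```

>>> move_arm:
  motion:
    - [[-1,0,-2],[0,0,0]]
    - [[0,0,-2],[0,0,0]]
    - [[0,0,0],[0,0,0]]

```text
t: 9.68
tool_pos: [0.4259, -0.0473, 0.1627]
tcp_rot: [-3.137, -0.001, 0.283]
contact_force: [-0.6, -0.2, -0.6]
finger_gap: 0.0394
```

>>> move_arm:
  motion:
    - [[0,0,0],[0,0,0]]
    - [[0,0,0],[0,0,0]]
    - [[0,0,0],[0,0,0]]
    - [[0,0,0],[0,0,0]]
    - [[0,0,0],[0,0,0]]
    - [[0,0,0],[0,0,0]]
    - [[0,0,0],[0,0,0]]
    - [[0,0,0],[0,0,0]]
  jaw: -1

```text
t: 10.35
tool_pos: [0.4278, -0.0481, 0.1653]
tcp_rot: [-3.14, -0.006, 0.283]
contact_force: [-0.6, -0.3, -0.6]
finger_gap: 0.0855
```

>>> move_arm:
  motion:
    - [[0,0,8],[0,0,0]]
    - [[0,0,15],[0,0,0]]
    - [[0,0,25],[0,0,0]]
    - [[1,0,30],[0,0,0]]
    - [[1,0,20],[0,0,0]]
    - [[0,0,0],[0,0,0]]

```text
t: 10.85
tool_pos: [0.4274, -0.0472, 0.2675]
tcp_rot: [-3.137, -0.002, 0.283]
contact_force: [1.4, 0.5, 1.6]
finger_gap: 0.0852
```

The vessel is released. Next I'll go outside the gate with the jaws shut and tilt the tip towards the base, because the shut pad lies at only 0.40 m radius. Then I'll descend to TCP z of about 0.135.

>>> move_arm:
  motion:
    - [[0,20,0],[0,0,0]]
    - [[0,35,0],[0,0,0]]
    - [[0,35,0],[0,0,0]]
    - [[0,30,0],[0,0,0]]
    - [[0,20,0],[0,0,0]]
    - [[0,10,0],[-1,5,0]]
    - [[0,0,0],[-1,5,0]]
    - [[0,0,0],[-1,5,0]]
    - [[0,0,0],[0,0,0]]
    - [[0,0,0],[0,0,0]]
  jaw: 1

```text
t: 11.68
tool_pos: [0.4246, 0.1094, 0.2669]
tcp_rot: [-3.118, 0.273, 0.285]
contact_force: [-0.7, -0.5, 0.0]
finger_gap: 0.0005
```

Run:
```python
from h import *
s,c=cap('wrist'); print(s['tool_pos'],s['tcp_rot'],s['finger_gap'],s['joint_positions'])
print(ext('wrist',s)[1][:3,:3]@[0,0,-1], R.from_euler('xyz',s['tcp_rot']).as_matrix()[:,2])
d=cap('side')[1]; x=cap('scene')[1]
np.save('w6.npy',np.r_[s['tool_pos'],s['tcp_rot']]); cv2.imwrite('pics/w6.png',c[:,:,::-1])
q=(.4253,0.0,.12); u,v=proj('side',q); u2,v2=proj('scene',q)
m=np.zeros((576,768,3),np.uint8); m[:288,:384]=cv2.resize(c,(384,288))
f=lambda im,u,v:cv2.resize(im[int(v)-36:int(v)+36,int(u)-48:int(u)+48],(384,288),interpolation=cv2.INTER_CUBIC)
m[:288,384:]=f(d,u,v); m[288:,:384]=f(x,u2,v2)
cv2.imwrite('pics/m6.png',m[:,:,::-1])
```

```text
[0.4246092  0.10942693 0.2668979 ] [-3.11809688  0.27290438  0.2849357 ] 0.0004533110712542421 [ 0.04231044 -0.11111809  1.99298743 -0.04197798  1.53049667  1.3388032 ]
[-0.52940012 -0.13150809 -0.83811761] [-0.26519452 -0.05319633 -0.96272635]
```

View pics/m6.png

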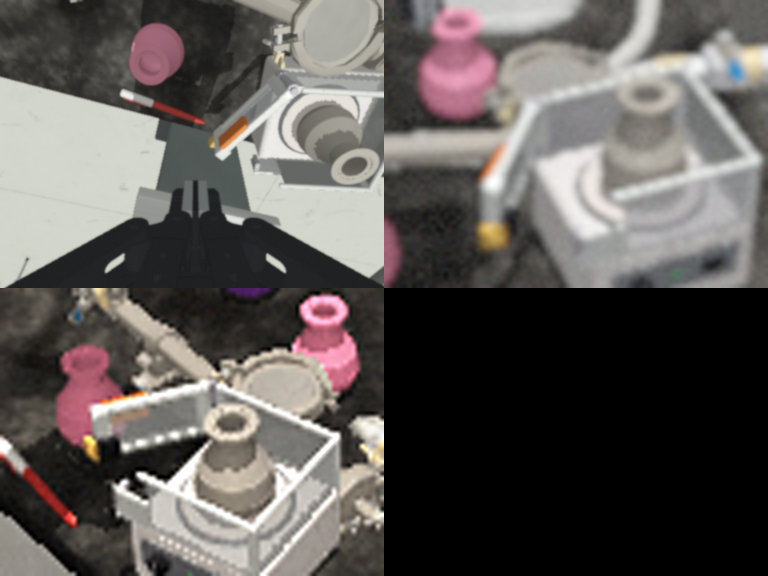

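The vessel stands upright and centred in the ring, about (645,140) in the side crop. The gate has not moved and the jaws are shut. Descending outside the gate.

>>> move_arm:
  motion:
    - [[0,0,-15],[0,0,0]]
    - [[0,0,-25],[0,0,0]]
    - [[0,0,-25],[0,0,0]]
    - [[0,0,-25],[0,0,0]]
    - [[0,0,-15],[0,0,0]]
    - [[0,0,0],[0,0,0]]
    - [[0,0,0],[0,0,0]]

```text
t: 12.42
tool_pos: [0.4231, 0.1066, 0.1634]
tcp_rot: [-3.122, 0.253, 0.278]
contact_force: [0.4, 0.1, -0.1]
finger_gap: 0.0003
```

>>> move_arm:
  motion:
    - [[2,1,-10],[0,0,0]]
    - [[1,0,-10],[0,0,0]]
    - [[0,0,-7],[0,0,0]]
    - [[0,0,0],[0,0,0]]

```text
t: 12.75
tool_pos: [0.4285, 0.1074, 0.1381]
tcp_rot: [-3.124, 0.244, 0.276]
contact_force: [0.1, 0.0, -0.7]
finger_gap: -0.0001
```

>>> move_arm:
  motion:
    - [[-3,-8,-1],[0,0,0]]
    - [[-3,-8,0],[0,0,0]]
    - [[-2,-6,0],[0,0,0]]
    - [[-4,-6,0],[0,0,0]]
    - [[-4,-5,0],[0,0,0]]
    - [[-3,-5,0],[0,0,0]]
    - [[0,0,0],[0,0,0]]

```text
t: 13.33
tool_pos: [0.4089, 0.0653, 0.1384]
tcp_rot: [-3.125, 0.24, 0.276]
contact_force: [0.3, -0.5, 0.2]
finger_gap: 0.0
```

>>> move_arm:
  motion:
    - [[-2,-5,0],[0,0,0]]
    - [[-2,-5,0],[0,0,0]]
    - [[-2,-5,0],[0,0,0]]
    - [[-1,-4,0],[0,0,0]]
    - [[0,0,0],[0,0,0]]

```text
t: 13.75
tool_pos: [0.4016, 0.0448, 0.139]
tcp_rot: [-3.124, 0.237, 0.275]
contact_force: [1.4, 2.5, -0.8]
finger_gap: -0.0003
```

>>> move_arm:
  motion:
    - [[0,-4,-1],[0,0,0]]
    - [[0,-4,0],[0,0,0]]
    - [[0,-3,0],[0,0,0]]
    - [[0,0,0],[0,0,0]]

```text
t: 14.08
tool_pos: [0.4019, 0.0365, 0.1389]
tcp_rot: [-3.114, 0.234, 0.273]
contact_force: [0.1, -0.0, -0.2]
finger_gap: 0.0001
```

>>> move_arm:
  motion:
    - [[0,-3,0],[0,0,0]]
    - [[0,-3,0],[0,0,0]]
    - [[0,0,0],[0,0,0]]

```text
t: 14.33
tool_pos: [0.402, 0.0337, 0.139]
tcp_rot: [-3.103, 0.231, 0.272]
contact_force: [0.0, 0.6, 0.1]
finger_gap: -0.0001
```

>>> move_arm:
  motion:
    - [[0,-5,0],[0,0,0]]
    - [[0,-5,0],[0,0,0]]
    - [[0,-4,0],[0,0,0]]

```text
t: 14.58
tool_pos: [0.4021, 0.0328, 0.1394]
tcp_rot: [-3.064, 0.219, 0.266]
contact_force: [1.1, 15.0, 1.7]
finger_gap: -0.0
```

Run:
```python
from h import *
s,c=cap('wrist'); print(s['tool_pos'],s['tcp_rot'],s['contact_force'],s['joint_positions'])
d=cap('side')[1]; x=cap('scene')[1]
q=(.4253,0.0,.12); u,v=proj('side',q); u2,v2=proj('scene',q)
m=np.zeros((576,768,3),np.uint8); m[:288,:384]=cv2.resize(c,(384,288))
f=lambda im,u,v:cv2.resize(im[int(v)-36:int(v)+36,int(u)-48:int(u)+48],(384,288),interpolation=cv2.INTER_CUBIC)
m[:288,384:]=f(d,u,v); m[288:,:384]=f(x,u2,v2)
cv2.imwrite('pics/m7.png',m[:,:,::-1])
```

```text
[0.40211898 0.03276057 0.13939586] [-3.06418879  0.21881095  0.26600049] [ 1.12086144 14.95000526  1.70882521] [-0.16038467 -0.06836658  2.19936486 -0.02018805  1.24177387  1.16165932]
```

View pics/m7.png

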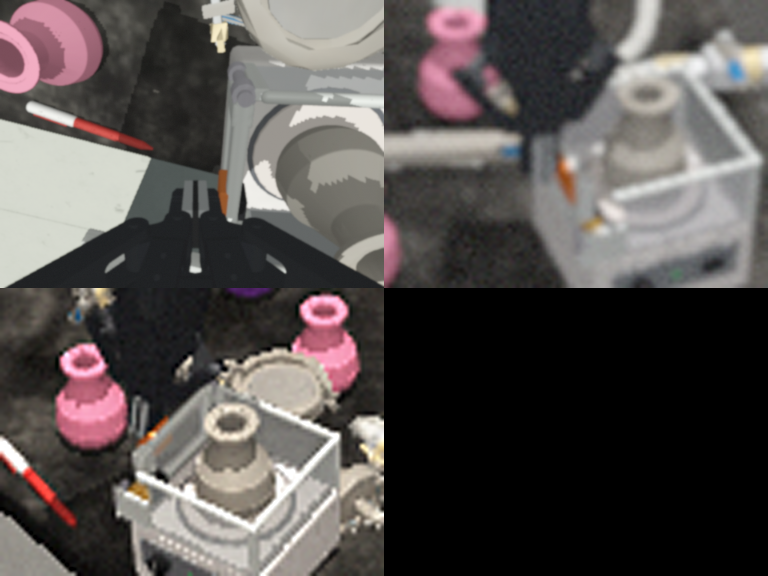

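The gate is shut against its stop. Force rose at y of about 0.045 (tongue on the keeper, 12 mm before the end), fell to 0 after the snap, then reached 15 N at the hard stop. Backing off to check it stays shut.

>>> move_arm:
  motion:
    - [[0,6,0],[0,0,0]]
    - [[0,12,0],[0,0,0]]
    - [[0,15,0],[0,0,0]]
    - [[0,15,10],[0,0,0]]
    - [[0,10,30],[0,0,0]]
    - [[0,0,35],[0,0,0]]
    - [[0,0,35],[0,-5,0]]
    - [[0,0,30],[0,-5,0]]
    - [[0,0,15],[0,-3,0]]
    - [[0,0,0],[0,0,0]]
    - [[0,0,0],[0,0,0]]

```text
t: 15.65
tool_pos: [0.3974, 0.0876, 0.2981]
tcp_rot: [3.14, 0.008, 0.262]
contact_force: [-0.2, 1.1, -0.0]
finger_gap: -0.0001
```

Run:
```python
from h import *
s,c=cap('wrist','w8.png'); print(s['tool_pos'],s['tcp_rot'],s['contact_force'])
np.save('w8.npy',np.r_[s['tool_pos'],s['tcp_rot']])
d=cap('side')[1]; x=cap('scene')[1]
# predicted pixels (wrist, side, scene) of orange pad centre and tongue tip for theta 0, .1, .18
psi=np.radians(13.6); H=np.array([.469,.029])
q=(.415,-0.01,.11); u,v=proj('side',q); u2,v2=proj('scene',q)
o1=(int(u)-48,int(v)-36); o2=(int(u2)-48,int(v2)-36)
for th in (0,.1,.18):
    a=np.pi+psi-th; D=np.array([np.cos(a),np.sin(a)]); N=np.array([D[1],-D[0]])
    for nm,l,z in (('top free end',.105,.133),('tongue',.112,.101)):
        p=np.r_[H+l*D,z]; w=proj('wrist',p,s); a1=proj('side',p); a2=proj('scene',p)
        print(th,nm,'wrist',np.round(w,1),'m8',np.round([(w[0]*.75),(w[1]*.75)]),'side',np.round([384+4*(a1[0]-o1[0]),4*(a1[1]-o1[1])]),'scene',np.round([4*(a2[0]-o2[0]),288+4*(a2[1]-o2[1])]))
m=np.zeros((576,768,3),np.uint8); m[:288,:384]=cv2.resize(c,(384,288))
f=lambda im,o:cv2.resize(im[o[1]:o[1]+72,o[0]:o[0]+96],(384,288),interpolation=cv2.INTER_CUBIC)
m[:288,384:]=f(d,o1); m[288:,:384]=f(x,o2)
W=proj('wrist',np.r_[H+.07*np.array([-np.cos(psi),-np.sin(psi)]),.12],s); wx,wy=np.clip(int(W[0])-64,0,384),np.clip(int(W[1])-48,0,288); print('wcrop',wx,wy)
m[288:,384:]=cv2.resize(c[wy:wy+96,wx:wx+128],(384,288),interpolation=cv2.INTER_CUBIC)
cv2.imwrite('pics/m8.png',m[:,:,::-1])
```

```text
[0.3974136  0.08762127 0.29806446] [3.14011983 0.00804461 0.26226328] [-0.15117455  1.13752043 -0.01689186]
0 top free end wrist [338.3 230.3] m8 [254. 173.] side [567. 167.] scene [134. 435.]
0 tongue wrist [330.6 223.9] m8 [248. 168.] side [570. 207.] scene [132. 468.]
0.1 top free end wrist [327.1 229.6] m8 [245. 172.] side [553. 170.] scene [124. 430.]
0.1 tongue wrist [319.9 223.1] m8 [240. 167.] side [555. 210.] scene [122. 463.]
0.18 top free end wrist [318.4 228.2] m8 [239. 171.] side [542. 172.] scene [117. 425.]
0.18 tongue wrist [311.4 221.8] m8 [234. 166.] side [543. 212.] scene [114. 458.]
wcrop 274 142
```

View pics/m8.png

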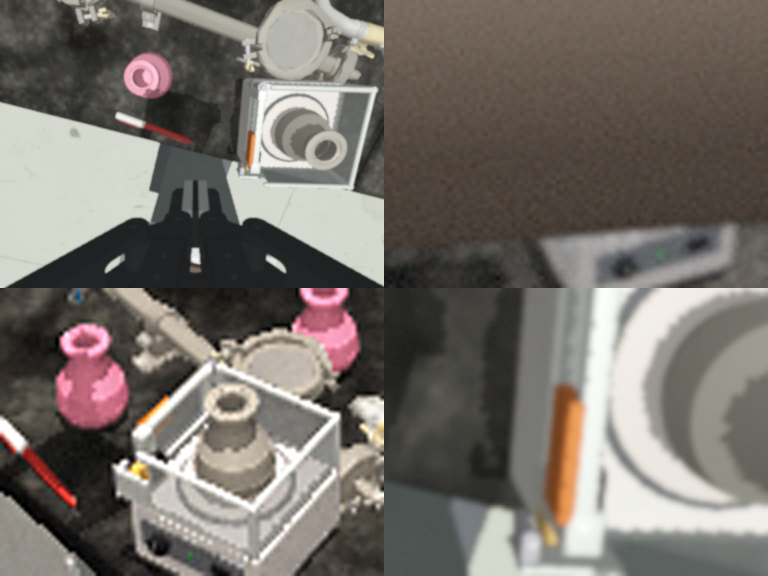

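The free end is seen at wrist pixel (340,229). Shut predicts (338,230) and 0.1 rad open predicts (327,230). The brass tongue sits at its shut-pose position, the vessel stands upright on the plate, and the marker is in place. Handing in.

```bash
python3 -c "
from cell import manip
s=manip.sense(); print(s['t'],s['contact_force'],s['joint_velocities'].round(3)); print(manip.job_done())"
```

```text
15.8 [-0.35385956  0.22831593 -0.30900609] [ 0.002  0.018  0.011  0.004 -0.002 -0.   ]
the job is handed in; nothing more can be done
None
```

I set the grey steel vessel upright in the middle of the stirrer plate with the gate open and let go of it. I then pushed the gate shut by its orange pad, backed the arm off clear, and handed the job in at 15.8 s.

- **Latch:** the push force showed the tongue meeting the keeper about 12 mm before the end, then dropping to zero. It then rose to 15 N as the gate met its stop. I did not pull on the gate to test the latch.
- **Gate after release:** the free end was seen at wrist pixel (340,229), against (338,230) predicted for shut and (327,230) for 0.1 rad open. The brass tongue was where a shut gate puts it.
- **Vessel:** the last scene and wrist pictures show it upright and centred in the plate's ring.
- **Bystanders:** the red marker looked unmoved in the last wrist picture. The arm never went near the beaker or timer after the start, but I did not measure them again.
- **Blocked view:** the arm hid the gate in the final side picture, so the last check rests on the wrist and scene views.

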